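# Bleed the air duster and snap its dust cap on

### The arm

A 7-joint arm with a two-finger parallel gripper is mounted at the origin on a cart in front of the work surface, level with it; the furniture and walls round the work are solid. World frame = base frame: x ahead of the robot, y to its left, z up, the work surface at z = 0. Lengths are in m, angles in rad, forces in N, time in s.
With the tool pointing down it reaches from about 0.35 to 0.9 m from the base axis. Payload 8.1 kg.
Tool frame: the origin (TCP) lies on the centre line of the jaws, within the pads' length; the fingertips stand 11 mm ahead of it and the grasp point (between the pads) lies 8 mm behind it; z points along the fingers, y is the line along which they close (so a half turn about z gives the same grasp; the last joint's range is limited). The gripper opens to 85 mm and grips with 20 to 120 N. Pads are 22 mm wide; open, the fingers measure 114 mm over their backs; the gripper's body (76 mm by 85 mm) begins 54 mm behind the grasp point. The pads swing forward as they close: fully open they stand 13 mm farther back than shut.
Start: joints at [1.068, 0.434, 0.025, 1.573, -0.012, 1.134, -0.075], TCP at [0.243, -0.576, 0.208] pointing down, gripper open.
Joint ranges: [-2.62, 2.62], [-0.44, 2.09], [-1.27, 1.32], [0.08, 2.57], [-1.32, 4.46], [0.12, 2], [-2.74, 2.74]. Speed limits (rad/s): [2.22, 2.22, 3.01, 3.01, 3.14, 3.14, 3.14].

### API

Orientations are given as a unit quaternion [w, x, y, z].
In Python, from rig import manip, jaws, planner, monitor, eyes, ticket gives the robot as it stands. Calls block until the motion is done:
- manip.reach(position, orientation): joint-space move of the TCP to a pose.
- manip.line_to(position, attitude=None, max_speed=0.15, force_limit=None): straight line of the TCP; attitude=None keeps the orientation; max_speed is the mean speed in m/s. With force_limit (N) it stops when the force on the tool has changed by that much, and returns True; else False.
- manip.movej(angles): joint-space move.
- jaws.gripper_to(opening, strength=None): finger opening in m; strength is the grip in N (None keeps the last); returns when the fingers have stopped.
- manip.sleep(seconds).
- planner.inverse_kinematics(position, orientation): joint angles nearest the present ones, or None.
- monitor.observe(): the state.
- eyes.grab_frame(name): name is "scene" or "side" or "wrist"; returns a dict with "color" (480x640x3 uint8, blue, green, red), "range_z" (480x640 float32, m along the optical axis (not along the pixel's ray), 0 where there is no reading), "K" (3x3 intrinsics, pixels), "pose" (4x4, takes a point from camera to world coordinates); the wrist camera has in their place "tool_from_camera" (4x4, takes a point from camera to tool coordinates, whose origin is the TCP and whose axes are the flange's). Camera axes: x right, y down, z forward; pixel columns grow to the right and rows downward; lengths in m; the calibration is good to about 2 mm. A picture is of the moment at which its call begins: read the wrist's pose just before it.
A pose or a line that the arm cannot do raises manip.PlanningError and nothing moves.
- ticket.close_job(): hands the job in; it is judged then, once.
The state is a dict: "time_s": time; "joint_positions": joint angles; "joint_vel": joint speeds; "joint_torque": joint torques, N m; "eef_pos": TCP position; "ee_rot": TCP orientation; "ft_force": force on the tool from outside, world axes, zero at the start; "torque": the same for the moment, N m; "finger_gap": finger opening in m; "finger_force": force on a finger pad.
Only numpy, scipy, OpenCV 4.12 (cv2) and the standard library are available. Lean on these libraries where they do the work, as an engineer would, in place of code of your own. Each camera call takes 0.05 s, during which the arm holds its last target. There are 200 camera calls.

### The job

Put the bench air duster away: first bleed it by squeezing its orange trigger all the way against the blue grip for about a second, and let the trigger spring right back. Then take the red dust cap and press it straight down onto the upright steel nozzle until it clicks, and keep pressing after the click so that the black rubber sealing ring under the cap is well squashed. Finish like that, with the gripper still holding the cap and pushing it down; leave the roll of yellow tape, the ball of white thread and the thread cone where they are.

Things in the scene. Friction and masses are not known exactly. Their poses are not given: they have to be found in the camera images.
- gun: Bench air duster, fixed to the table: dark steel base plate 90 (x) x 230 (y) x 12 mm; above it a level blue grip with black rings, a 26 mm round bar along y, axis 75 mm above the table; a saddle and brass hose coupling at its +y end, an upright nozzle at its -y end, the orange trigger on its -x side. Origin: centre of the plate's underside; z is up.
- trigger (a joint): Orange trigger lever, hinged about a vertical pin near the nozzle, its free end towards +y of the gun. 0 = released (sprung back), 0.22 rad = fully squeezed, almost touching the grip. Spring: about 3 N at the pad to start it, 10 N fully squeezed; it springs back when let go.
- trigger_pad (a point): Middle of the trigger's outer face (it moves with the trigger; faces the gun's -x), 75 mm above the table, where to squeeze; the lever is 18 mm high and 6 mm thick here. Released, it is at [-0.037, 0.05, 0.075] in the gun's frame, fully squeezed at about [-0.020, 0.05, 0.075].
- grip_back (a point): Point on the back (+x side) of the blue grip across from the trigger pad, at [0.013, 0.05, 0.075] in the gun's frame: pinch from above between it and the trigger pad, 50 mm apart released and 33 mm fully squeezed. Free space of 60 mm below the grip, 45 mm or more along it on either side for the fingers.
- nozzle_tip (a point): Tip of the upright steel nozzle, centre of its top, 124 mm above the table, at [0, -0.085, 0.124] in the gun's frame. The nozzle is 16 mm across with a tapered tip; four sprung balls bulge to 24 mm across, centred 15 mm below the tip.
- nozzle_seat (a point): On the nozzle's axis at the top of the unsquashed sealing ring, 100 mm above the table, at [0, -0.085, 0.100] in the gun's frame. Pushing down, the cap's lip meets the nozzle's balls with its underside about 13 mm above this point; about 10 N push it over them, then the force drops and the balls pull it in (the click, 6 to 1 mm above); from here down the ring pushes back.
- seal (a joint): Black rubber sealing ring, 32 mm across, round the foot of the nozzle: how far it is squashed, 0 = not, 0.005 m = fully. It yields 3 N per mm.
- cap: Red dust cap, loose, 40 g, upright on the table, mouth down, 66 mm high: hollow skirt 34 mm across up to 36 mm, above it a round ribbed knob 25 mm across from 39 to 66 mm, to grip from above. Origin: centre of its open underside; z up through the knob. The mouth is 20 mm across for the first 3 mm (the snap lip), above that the bore is 26 mm across, to 32 mm deep.
- washi_yellow: Roll of yellow patterned paper tape, 41 mm across, 15 mm high, lying flat; bystander, loose. Origin: centre of its underside.
- crochet_ball: Ball of white thread, 86 mm across, 79 mm high; bystander, loose. Origin: centre of its underside.
- gold_thread_cone: Cone of gold thread, 62 mm across, 150 mm high, upright; bystander, loose. Origin: centre of its underside.

How it is judged:
On the way, in this order (a step that is already met when the one before it is completed fails the run):
1. the trigger is fully squeezed (value of joint trigger above 0.16 rad), for 0.3 s.
2. the trigger has sprung back (value of joint trigger below 0.03 rad), for 0.2 s.
3. the cap has clicked onto the nozzle, straight (z of cap in the frame of nozzle_seat below 0.001 m and horizontal distance between cap and nozzle_seat below 0.004 m and angle between cap's own z axis and vertical below 0.12 rad), for 0.1 s.
At the end, for the whole second after the job is handed in: The cap sits straight (within 0.12 rad and 4 mm) on the nozzle past its click, the fingers still on it and pushing it down so that the sealing ring stays squashed by more than 1.5 mm (about 5 N), the trigger released (below 0.03 rad), through the last second (z of cap in the frame of nozzle_seat below 0 m and horizontal distance between cap and nozzle_seat below 0.004 m and angle between cap's own z axis and vertical below 0.12 rad and value of joint seal above 0.0015 m and contact force between the fingers and cap above 2 N and value of joint trigger below 0.03 rad); the arm keeps its last pose, push and grip.
It fails at once if the roll of tape is disturbed (more than 30 mm) (distance of washi_yellow from where it was at the start of the episode above 0.03 m).
It fails at once if the ball of thread is disturbed (more than 40 mm) (distance of crochet_ball from where it was at the start of the episode above 0.04 m).
It fails at once if the thread cone is disturbed (more than 40 mm) (distance of gold_thread_cone from where it was at the start of the episode above 0.04 m).
It also fails if it takes over 58 s, if anything falls off the work surface, if the arm or the gripper's body presses on something with over 40 N, if the wrist force passes 120 N, or if a joint passes its speed limit or range.

## Working session

There is one attempt and no reset: what is moved stays moved. The work goes in short steps, each a Python script; the robot and the scene stay as the last script left them, time stands still between calls to the robot, and variables do not carry over. Pictures are saved under pics/ and viewed, at most 10 in all, crops included, and the job is handed in when it is done.

```bash
mkdir -p pics; ls; python3 - <<'E'
from rig import manip,jaws,planner,monitor,eyes,ticket
import cv2,numpy as np,pickle
s=monitor.observe(); print(s['time_s'],s['eef_pos'],s['ee_rot'],s['ft_force'])
d={n:eyes.grab_frame(n) for n in('scene','side')}
pickle.dump(d,open('f0.pkl','wb'))
for n in d:
  cv2.imwrite(f'pics/{n}0.png',d[n]['color']); print(n,d[n]['K'].tolist(),np.round(d[n]['pose'],3).tolist())
E
```

```text
pics
0.0 [ 0.24301778 -0.57520775  0.20680847] [-7.85859463e-04  9.80091921e-01  1.98542591e-01 -2.21514558e-04] [0.46228668 0.97260989 0.42079516]
scene [[474.33455201478955, 0.0, 319.4715682551627], [0.0, 474.33455201478955, 245.5258034642954], [0.0, 0.0, 1.0]] [[-0.547, -0.346, 0.763, -0.232], [-0.837, 0.229, -0.497, 0.768], [-0.003, -0.91, -0.415, 0.536], [0.0, 0.0, 0.0, 1.0]]
side [[606.4219779394036, 0.0, 320.4446057803245], [0.0, 606.4219779394036, 242.7685930695505], [0.0, 0.0, 1.0]] [[-0.901, -0.198, 0.386, 0.039], [-0.434, 0.407, -0.804, 1.331], [0.002, -0.891, -0.453, 0.695], [0.0, 0.0, 0.0, 1.0]]
```

View pics/scene0.png

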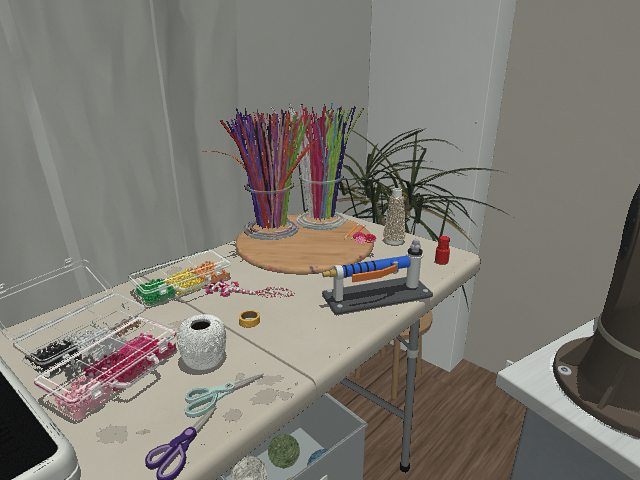

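View pics/side0.png

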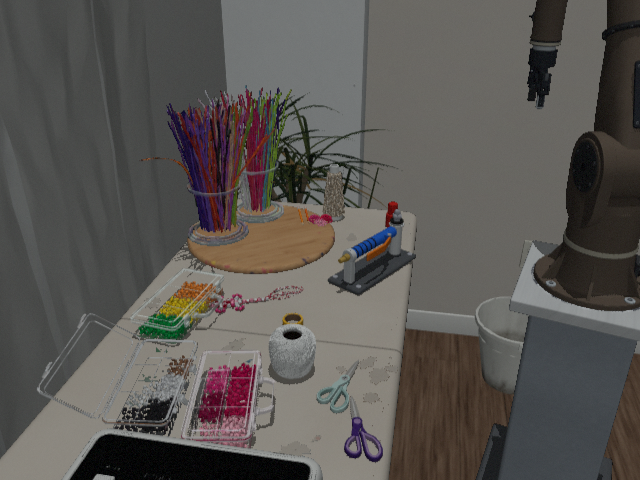

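Scene shows the gun (nozzle tip ≈(416,243), grip ≈(375,266), orange trigger ≈(375,274)), red cap ≈(443,250), cone ≈(395,220), tape (249,318), ball (201,342). Side shows the same, with the cap partly hidden behind the nozzle. Rough localisation by mask and depth next.

```bash
cat > h.py <<'E'
import numpy as np,cv2
def cloud(f,T):
    z=f['range_z'];K=f['K'];v,u=np.indices(z.shape)
    P=np.stack([(u-K[0,2])/K[0,0]*z,(v-K[1,2])/K[1,1]*z,z],-1)
    W=P@T[:3,:3].T+T[:3,3]; W[z<=0]=np.nan
    return W
def masks(bgr):
    h=cv2.cvtColor(bgr,cv2.COLOR_BGR2HSV);H,S,V=cv2.split(h)
    return dict(red=((H<6)|(H>174))&(S>180)&(V>60),blue=(H>100)&(H<120)&(S>150)&(V>60),orange=(H>8)&(H<20)&(S>190)&(V>80))
def big(m):
    n,l,st,c=cv2.connectedComponentsWithStats(m.astype(np.uint8)); return l==1+np.argmax(st[1:,4])
E
python3 - <<'E'
import pickle,numpy as np
from h import *
d=pickle.load(open('f0.pkl','rb'))
boxes={'scene':{'red':(425,225,460,275),'blue':(330,245,420,290),'orange':(340,255,420,290),'noz':(406,236,424,290)},
'side':{'red':(380,195,404,230),'blue':(340,220,400,260),'orange':(350,220,400,270),'noz':(388,208,406,260)}}
for n in d:
  f=d[n];W=cloud(f,f['pose']);M=masks(f['color'])
  for k,(a,b,c,e) in boxes[n].items():
    m=np.zeros(W.shape[:2],bool);m[b:e,a:c]=1
    if k=='noz':
      m&=~(M['blue']|M['red']|M['orange'])&(W[...,2]>.04)&(W[...,2]<.14)
    else: m&=M[k]
    p=W[m];p=p[~np.isnan(p[:,0])]
    print(n,k,len(p),np.round(np.percentile(p,[2,50,98],axis=0),3).tolist())
    if k in('blue','orange'):
      q=p[:,:2]-np.median(p[:,:2],0);w,v=np.linalg.eigh(q.T@q);print('  dir',v[:,1],np.degrees(np.arctan2(v[1,1],v[0,1])))
  for nm,(a,b,c,e) in {'scene':{'cone':(380,185,410,250),'tape':(236,308,264,330),'ball':(176,312,228,372)},'side':{}}[n].items():
    p=W[b:e,a:c].reshape(-1,3);p=p[(p[:,2]>.008)&(p[:,2]<.2)];print(nm,np.round(np.percentile(p,[2,50,98],axis=0),3).tolist())
E
```

```text
scene red 309 [[0.486, -0.084, 0.004], [0.495, -0.069, 0.035], [0.511, -0.06, 0.067]]
scene blue 556 [[0.43, 0.107, 0.07], [0.453, 0.176, 0.084], [0.475, 0.25, 0.089]]
  dir [0.25994926 0.96562228] 74.9329485429847
scene orange 134 [[0.425, 0.147, 0.068], [0.432, 0.202, 0.076], [0.445, 0.249, 0.085]]
  dir [0.15619347 0.98772648] 81.01397980599906
scene noz 450 [[0.421, 0.076, 0.042], [0.429, 0.093, 0.088], [0.445, 0.103, 0.124]]
cone [[0.637, -0.314, 0.011], [0.656, -0.053, 0.063], [0.949, -0.034, 0.148]]
tape [[0.502, 0.428, 0.008], [0.52, 0.447, 0.014], [0.54, 0.466, 0.017]]
ball [[0.418, 0.533, 0.011], [0.433, 0.573, 0.06], [0.481, 0.605, 0.076]]
side red 142 [[0.493, -0.08, 0.003], [0.506, -0.065, 0.049], [0.516, -0.057, 0.069]]
side blue 404 [[0.432, 0.111, 0.07], [0.455, 0.181, 0.085], [0.477, 0.25, 0.09]]
  dir [0.26155196 0.9651894 ] 74.83782998288648
side orange 155 [[0.427, 0.155, 0.069], [0.434, 0.214, 0.078], [0.446, 0.253, 0.086]]
  dir [0.17521605 0.98453001] 79.90876888633913
side noz 360 [[0.423, 0.08, 0.043], [0.433, 0.096, 0.089], [0.452, 0.152, 0.124]]
```

```bash
cat >> h.py <<'E'
from scipy.spatial.transform import Rotation as R
def quat(yaw):  # tool down, tool y axis along world yaw
    y=np.array([np.cos(yaw),np.sin(yaw),0]);z=np.array([0,0,-1.]);x=np.cross(y,z)
    q=R.from_matrix(np.c_[x,y,z]).as_quat();return [q[3],q[0],q[1],q[2]]
def tool(s):
    w,x,y,z=s['ee_rot'];T=np.eye(4);T[:3,:3]=R.from_quat([x,y,z,w]).as_matrix();T[:3,3]=s['eef_pos'];return T
E
python3 - <<'E'
from rig import manip,jaws,planner,monitor,eyes
import pickle
from h import *
g=np.radians(-15)
s=monitor.observe();p=s['eef_pos']
for yaw in(g,g+np.pi):
    print(yaw,planner.inverse_kinematics([.45,.05,.33],quat(yaw)))
yaw=min((g,g+np.pi),key=lambda a:9 if (j:=planner.inverse_kinematics([.45,.05,.33],quat(a))) is None else abs(j[6]))
manip.line_to([p[0],p[1],.33],max_speed=.3)
manip.reach([.45,.05,.33],quat(yaw))
s=monitor.observe();f=eyes.grab_frame('wrist');f['T']=tool(s)@f['tool_from_camera']
print(yaw,s['time_s'],s['eef_pos'],s['joint_positions'],np.round(f['tool_from_camera'],3).tolist())
pickle.dump(f,open('w1.pkl','wb'));cv2.imwrite('pics/w1.png',f['color'])
E
```

```text
-0.2617993877991494 [ 0.41200631  0.12787105 -0.70882914  1.72057912  0.08569638  1.32458954
 -0.57550856]
2.8797932657906435 [ 0.70523581  0.20201452 -1.08151095  1.70465962  0.18274357  1.34466655
  2.47067891]
-0.2617993877991494 3.0 [0.45034635 0.04884236 0.32984842] [ 0.43010256  0.13126074 -0.72752927  1.71929715  0.08983986  1.32523562
 -0.57911011] [[-0.001, -0.966, -0.259, 0.066], [1.0, -0.001, 0.0, -0.0], [-0.0, -0.259, 0.966, -0.166], [0.0, 0.0, 0.0, 1.0]]
```

View pics/w1.png

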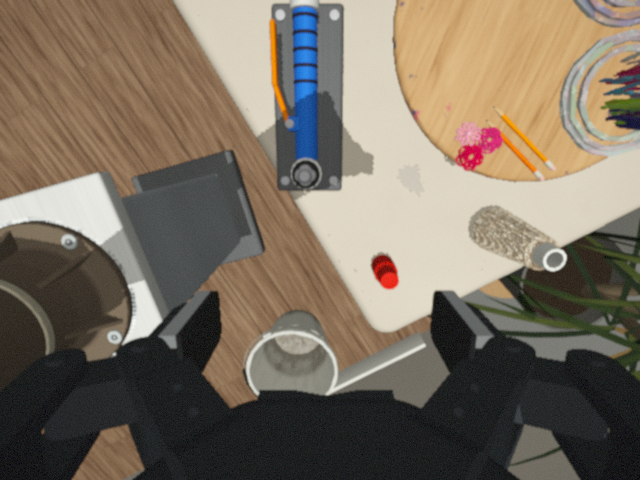

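The wrist view shows the nozzle tip at ≈(305,174), grip running up the image at u≈305, the trigger at left (275,20)-(290,122), and the cap at (385,270) with its knob top ≈(388,279). Now to cast rays.

```bash
cat >> h.py <<'E'
def ray(f,T,uv,z):
    d=T[:3,:3]@np.linalg.inv(f['K'])@np.array([uv[0],uv[1],1.]);return T[:3,3]+d*(z-T[2,3])/d[2]
E
python3 - <<'E'
import pickle
from h import *
f=pickle.load(open('w1.pkl','rb'));T=f['T'];W=cloud(f,T);M=masks(f['color'])
# blue grip: crest edges
b=big(M['blue']);vs=[v for v in range(480) if b[v].sum()>15]
mid=np.array([ray(f,T,(np.nonzero(b[v])[0][[0,-1]].mean(),v),.075)[:2] for v in vs])
a=np.polyfit(mid[:,1],mid[:,0],1);print('axis x=%.4f*y+%.4f'%tuple(a),'yaw',-np.degrees(np.arctan(a[0])),'resid',np.std(mid[:,0]-np.polyval(a,mid[:,1])))
# plate: points at z .012
m=np.abs(W[...,2]-.012)<.004; m&=(cv2.cvtColor(f['color'],cv2.COLOR_BGR2GRAY)<90);m[:, :250]=0;m[:,360:]=0;m[220:]=0
c=max(cv2.findContours(m.astype(np.uint8),cv2.RETR_EXTERNAL,cv2.CHAIN_APPROX_NONE)[0],key=cv2.contourArea);r=cv2.minAreaRect(c);print('plate',r,[np.round(ray(f,T,q,.012)[:2],4).tolist() for q in cv2.boxPoints(r)])
# nozzle
m=(W[...,2]>.118)&(W[...,2]<.132);m[:140]=0;m[210:]=0;m=big(m);v,u=np.nonzero(m);print('tip px',len(u),u.mean(),v.mean(),u.min(),u.max(),v.min(),v.max(),np.median(W[m],0),ray(f,T,(u.mean(),v.mean()),.124))
# cap
r=big(M['red']);p=W[r];t=r&(W[...,2]>.062);v,u=np.nonzero(t);print('cap',r.sum(),'top z',np.nanmedian(W[t][:,2]),len(u),(u.mean(),v.mean()),ray(f,T,(u.mean(),v.mean()),.066))
print(np.round(np.nanpercentile(p,[1,50,99],axis=0),4).tolist())
cv2.imwrite('pics/w1c.png',cv2.resize(f['color'][130:310,260:420],None,fx=3.3,fy=3.3,interpolation=cv2.INTER_CUBIC))
E
```

```text
axis x=0.2778*y+0.4122 yaw -15.525889249240063 resid 0.0009310497373029703
plate ((328.80340576171875, 139.79074096679688), (26.580772399902344, 97.29625701904297), 1.7899105548858643) [[0.4371, 0.0612], [0.4745, 0.1802], [0.5073, 0.1703], [0.4722, 0.0505]]
tip px 170 304.21176470588233 175.9 297 311 169 183 [0.43760585 0.08800315 0.12256612] [0.43770249 0.08805695 0.124     ]
cap 573 top z 0.06581524291838678 232 (np.float64(388.55172413793105), np.float64(279.44827586206895)) [ 0.50271315 -0.07390023  0.066     ]
[[0.4889, -0.0845, 0.0088], [0.5019, -0.067, 0.0521], [0.5157, -0.0599, 0.0673]]
```

View pics/w1c.png

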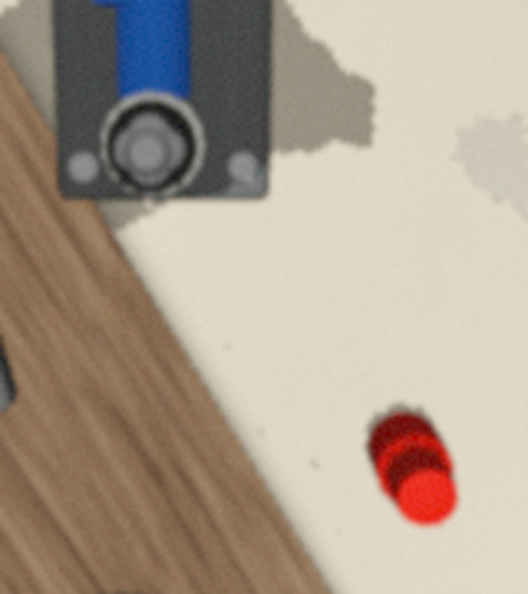

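```bash
cat > cfg.py <<'E'
import numpy as np
yaw=np.radians(-15.7); gx=np.array([np.cos(yaw),np.sin(yaw)]); gy=np.array([-gx[1],gx[0]])
noz=np.array([.4375,.088])
E
python3 - <<'E'
from rig import manip,jaws,planner,monitor,eyes
import pickle
from h import *; from cfg import *
c=noz+.135*gy-.0035*gx; print(c)
q=quat(yaw)
manip.reach([*c,.19],q)
print(manip.line_to([*c,.067],max_speed=.12,force_limit=12))
s=monitor.observe();print(s['time_s'],s['eef_pos'],s['ft_force'],s['finger_gap'])
jaws.gripper_to(.028,30)
s=monitor.observe();print(s['time_s'],s['eef_pos'],s['ft_force'],s['finger_gap'],s['finger_force'])
f=eyes.grab_frame('wrist');cv2.imwrite('pics/sq.png',f['color'])
cv2.imwrite('pics/sqs.png',eyes.grab_frame('scene')['color'][180:340,260:480])
manip.sleep(.8)
s=monitor.observe();print(s['time_s'],s['finger_gap'],s['finger_force'])
E
python3 -c "
import cv2,numpy as np
a=cv2.imread('pics/sq.png');b=cv2.resize(cv2.imread('pics/sqs.png'),(640,465))[:,:]
a=cv2.resize(a,(400,300));b=cv2.resize(b,(400,291));b=cv2.copyMakeBorder(b,0,9,0,0,0)
cv2.imwrite('pics/sqb.png',np.hstack([a,b]))"
```

```text
[0.47066164 0.21891049]
False
5.1083 [0.47112366 0.21923827 0.06768447] [ 0.53644097  0.39884574 -0.44789981] 0.0851388083422114
5.6917 [0.47066695 0.21892849 0.06703337] [-0.63505    -0.05199967  0.10529269] 0.02809054339153682 0.0
6.5917 0.027740950736007214 0.0
```

View pics/sqb.png

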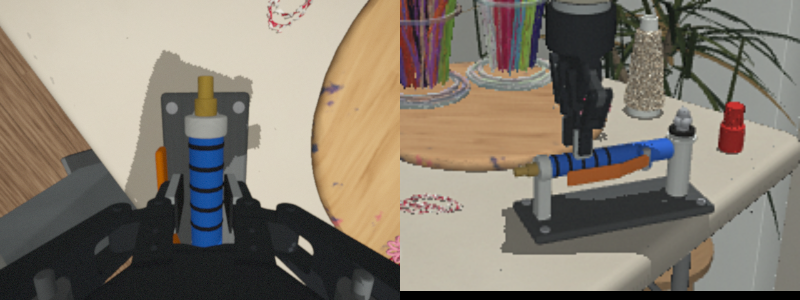

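```bash
python3 - <<'E'
from rig import eyes
import cv2,numpy as np
a=eyes.grab_frame('wrist')['color'][150:430,200:480];b=eyes.grab_frame('scene')['color'][210:310,315:435]
s=eyes.grab_frame('side')['color'][200:300,320:420]
z=lambda i,w,h:cv2.resize(i,(w,h),interpolation=cv2.INTER_CUBIC)
cv2.imwrite('pics/z.png',np.vstack([np.hstack([z(a,300,300),z(s,300,300)]),z(b,600,300) if 0 else cv2.copyMakeBorder(z(b,360,300),0,0,0,240,cv2.BORDER_CONSTANT)]))
E
```

```text
(no output)
```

View pics/z.png

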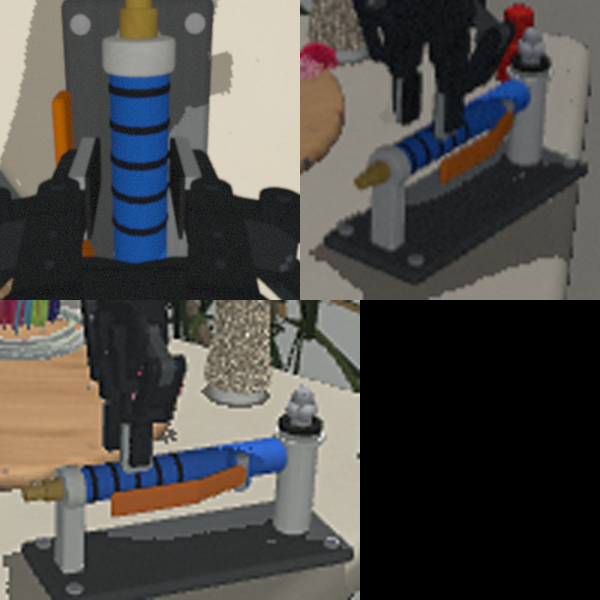

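The picture shows the trigger still out (released), the fingers straddling only the grip with the left finger inside or above the lever. Let me measure the finger and trigger from depth.

```bash
python3 - <<'E'
from rig import eyes,monitor
from h import *; from cfg import *
s=monitor.observe();print(s['eef_pos'],s['finger_gap'],s['ft_force'])
c=noz+.135*gy
def G(W):
    r=W[...,:2]-c;return np.stack([r@gx,r@gy,W[...,2]],-1)
for n in('scene','side'):
    f=eyes.grab_frame(n);W=G(cloud(f,f['pose']));M=masks(f['color']);
    col=M['blue']|M['orange']
    near=(np.abs(W[...,1])<.02)&(np.abs(W[...,0])<.07)&(W[...,2]>.04)&(W[...,2]<.14)
    o=W[M['orange']&(np.abs(W[...,1])<.1)&(np.abs(W[...,0])<.06)];print(n,'orange');
    for y0 in np.arange(-.08,.05,.02):
        k=o[np.abs(o[:,1]-y0)<.01];
        if len(k):print('  y%.2f'%y0,np.round(np.median(k,0),4),np.round(np.percentile(k[:,2],[2,98]),4))
    p=W[near&~col];print(' finger by z:')
    for z0 in np.arange(.06,.13,.01):
        k=p[np.abs(p[:,2]-z0)<.005]
        if len(k):print('  z%.2f n%d'%(z0,len(k)),np.round(np.percentile(k[:,0],[5,50,95]),4),np.round(np.percentile(k[:,1],[5,95]),4))
    b=W[M['blue']&near];print(' blue',np.round(np.percentile(b,[2,50,98],axis=0),4).tolist())
E
```

```text
[0.47066099 0.21893273 0.06699811] 0.02820725802069428 [-0.37806398 -0.4030437  -0.43926704]
scene orange
  y-0.08 [-0.0253 -0.0778  0.079 ] [0.0699 0.0838]
  y-0.06 [-0.0306 -0.0613  0.0726] [0.0693 0.0842]
  y-0.04 [-0.037  -0.0393  0.0736] [0.069  0.0846]
  y-0.02 [-0.0384 -0.017   0.0726] [0.0684 0.0852]
  y0.00 [-0.0373  0.0006  0.071 ] [0.0686 0.0851]
  y0.02 [-0.0377  0.0203  0.0758] [0.0684 0.0849]
 finger by z:
  z0.07 n46 [-0.0402 -0.0377 -0.0127] [-0.0197  0.0173]
  z0.08 n90 [-0.0409 -0.0381 -0.0124] [-0.0163  0.017 ]
  z0.09 n30 [-0.0323 -0.0213  0.0115] [-0.0097  0.0104]
  z0.10 n66 [-0.0307 -0.0218  0.0144] [-0.0061  0.0098]
  z0.11 n68 [-0.0323 -0.0235  0.014 ] [-0.0063  0.0099]
  z0.12 n76 [-0.0322 -0.025   0.0142] [-0.0063  0.0104]
  z0.13 n56 [-0.0317 -0.0201  0.0168] [-0.0055  0.011 ]
 blue [[-0.016, -0.0192, 0.0702], [-0.0123, 0.0052, 0.0812], [-0.0003, 0.0195, 0.0883]]
side orange
  y-0.08 [-0.0245 -0.0763  0.0806] [0.078  0.0808]
  y-0.06 [-0.0288 -0.0627  0.0796] [0.0723 0.0851]
  y-0.04 [-0.0362 -0.039   0.0784] [0.0699 0.084 ]
  y-0.02 [-0.0375 -0.02    0.0772] [0.0695 0.0845]
  y0.00 [-0.0379  0.0014  0.0763] [0.0698 0.0847]
  y0.02 [-0.0384  0.021   0.0776] [0.069 0.086]
 finger by z:
  z0.06 n1 [-0.0342 -0.0342 -0.0342] [0.0103 0.0103]
  z0.07 n13 [-0.0387 -0.0129 -0.0107] [-0.0162  0.0119]
  z0.08 n27 [-0.0346 -0.0153 -0.0099] [-0.0165  0.017 ]
  z0.09 n38 [-0.0364 -0.0016  0.012 ] [-0.0116  0.0132]
  z0.10 n67 [-0.0308 -0.0144  0.0168] [-0.0044  0.0134]
  z0.11 n84 [-0.0308  0.0085  0.0171] [-0.0075  0.0137]
  z0.12 n79 [-0.0312  0.009   0.0181] [-0.0072  0.0137]
  z0.13 n72 [-0.0306  0.0097  0.0188] [-0.0066  0.0147]
 blue [[-0.0166, -0.0181, 0.0694], [-0.0116, 0.0048, 0.0818], [0.0007, 0.0191, 0.0904]]
```

```bash
python3 - <<'E'
from rig import eyes,monitor
from h import *; from cfg import *
import pickle
def tips(f,name):
    C=cloud(f,f['tool_from_camera']);
    m=(np.abs(C[...,0])<.02)&(np.abs(C[...,1])<.07)&(C[...,2]>-.08)&(C[...,2]<.03)&(f['color'].max(-1)<120)
    for sgn in(-1,1):
        p=C[m&(C[...,1]*sgn>0)];
        if len(p):
            print(name,sgn,len(p),'z pct',np.round(np.percentile(p[:,2],[50,90,98,100]),4),'y',np.round(np.percentile(np.abs(p[:,1]),[2,98]),4),'x',np.round(np.percentile(p[:,0],[2,98]),4))
tips(pickle.load(open('w1.pkl','rb')),'open');f=eyes.grab_frame('wrist');tips(f,'now')
f=eyes.grab_frame('scene');W=cloud(f,f['pose']);c=noz+.135*gy
r=W[...,:2]-c;g=np.stack([r@gx,r@gy,W[...,2]],-1)
for v in range(250,290,2):
    u=np.arange(355,375,2);print(v,[('B' if masks(f['color'])['blue'][v,i] else 'O' if masks(f['color'])['orange'][v,i] else '.')+'%d/%d'%tuple(1000*g[v,i,[0,2]]) if g[v,i,0]==g[v,i,0] else '' for i in u])
E
```

```text
open -1 3468 z pct [-0.0593 -0.0438 -0.0388 -0.0355] y [0.0424 0.0558] x [-0.0085  0.0133]
open 1 3468 z pct [-0.0597 -0.0443 -0.0393 -0.0367] y [0.0422 0.0559] x [-0.0086  0.0132]
now -1 6764 z pct [-0.0698 -0.0196 -0.0091 -0.001 ] y [0.003 0.046] x [-0.0109  0.0149]
now 1 6549 z pct [-0.0698 -0.021  -0.0135 -0.0071] y [0.0028 0.0456] x [-0.0181  0.0146]
250 ['.-19/129', '.-31/134', '.-45/141', '.-47/141', '.-48/141', '.-47/140', '.-49/140', '.-47/139', '.-47/138', '.222/0']
252 ['.-19/125', '.-21/125', '.-28/128', '.-30/128', '.-31/128', '.-29/126', '.152/32', '.158/29', '.210/1', '.215/-1']
254 ['.-18/120', '.-25/122', '.-30/124', '.-29/123', '.-28/122', '.-29/122', '.149/28', '.159/23', '.203/0', '.197/1']
256 ['.-22/117', '.-22/117', '.-31/120', '.-33/121', '.-32/119', '.-27/116', '.149/23', '.193/0', '.186/2', '.189/0']
258 ['.-21/112', '.-25/113', '.-32/116', '.-30/115', '.-26/112', '.-30/113', '.181/0', '.182/0', '.178/0', '.175/1']
260 ['.-19/106', '.-21/107', '.-33/112', '.-31/111', '.-29/109', '.-33/110', '.169/1', '.170/0', '.169/0', '.163/2']
262 ['.-20/102', '.-24/104',
[... 811 characters left out ...]
 '.-40/79', '.-38/77', '.-38/77', '.-36/75', '.-36/74', '.-37/74', '.-39/74']
278 ['.-38/76', '.-37/74', '.-39/74', '.-37/72', '.-36/71', '.-37/71', '.-35/69', 'O-38/70', 'O-36/68', 'O-37/68']
280 ['.-38/71', 'O-36/69', 'O-35/67', 'O-35/67', '.-39/68', '.73/1', '.72/0', '.69/1', '.71/0', '.68/0']
282 ['', '.70/0', '.70/0', '.67/1', '.68/0', '.64/1', '.65/0', '.63/0', '.62/0', '.42/11']
284 ['.65/0', '.62/0', '.61/0', '.42/10', '.36/13', '.37/12', '.35/12', '.32/13', '.29/14', '.32/11']
286 ['.37/10', '.32/13', '.35/10', '.30/12', '.31/11', '.28/12', '.29/10', '.27/11', '.25/11', '.25/10']
288 ['.26/12', '.26/12', '.24/12', '.24/11', '.21/12', '.19/13', '.20/11', '.19/11', '.18/11', '.11/14']
```

The fingertips actually sit about 22 mm behind the reported TCP when nearly closed, and 36 mm when open. Wrist and scene depth agree on this: a ~33 mm offset from the stated tool frame. So the jaws closed above the trigger, which wasn't touched. I'll redo the squeeze 33 mm lower.

```bash
echo "TZ=-.033  # add to intended TCP height" >> cfg.py; python3 - <<'E'
from rig import manip,jaws,planner,monitor,eyes
from h import *; from cfg import *
c=noz+.135*gy-.0035*gx
jaws.gripper_to(.085)
print(manip.line_to([*c,.067+TZ],max_speed=.1,force_limit=10))
s=monitor.observe();print(s['time_s'],s['eef_pos'],s['ft_force'],s['finger_gap'])
jaws.gripper_to(.028,35)
s=monitor.observe();print(s['time_s'],s['eef_pos'],s['ft_force'],s['finger_gap'],s['finger_force'])
f=eyes.grab_frame('scene');W=cloud(f,f['pose']);o=masks(f['color'])['orange'];r=W[...,:2]-noz-.135*gy
k=o&(np.abs(r@gy)<.06)&(np.abs(r@gx)<.06);yy=(r@gy)[k];xx=(r@gx)[k]
for y0 in np.arange(-.05,.05,.02):
    t=xx[np.abs(yy-y0)<.01]
    if len(t):print('y%.2f'%y0,len(t),np.median(t))
manip.sleep(.6)
s=monitor.observe();print(s['time_s'],s['finger_gap'],s['finger_force'])
E
```

```text
False
8.0167 [0.47038777 0.21899675 0.03380756] [0.29316594 0.00754954 0.03085448] 0.08510688567556687
8.55 [0.46969918 0.22081779 0.03508667] [-6.824138    3.39991049  9.25378219] 0.03198370920806996 34.75654240697622
y-0.05 21 -0.025991284025450957
y-0.03 23 -0.026010739310386395
y-0.01 9 -0.02173054393922086
y0.01 13 -0.015191231756503613
y0.03 6 -0.014006426717157858
9.2 0.032045705683293874 34.75967165082693
```

```bash
python3 - <<'E'
from rig import manip,jaws,planner,monitor,eyes
from h import *; from cfg import *
import pickle
manip.sleep(.2);jaws.gripper_to(.085)
c=noz+.135*gy-.0035*gx
manip.line_to([*c,.17],max_speed=.25)
q=quat(yaw);out={}
cap=np.array([.5027,-.0739])
for n,p,z in(('noz',noz,.24),('cap',cap,.19)):
    manip.reach([*(p+.02*gy),z],q);manip.sleep(.3)
    s=monitor.observe();f=eyes.grab_frame('wrist');f['T']=tool(s)@f['tool_from_camera'];out[n]=f
    print(n,s['time_s'],s['eef_pos'])
    W=cloud(f,f['T'])
    if n=='noz':
        o=masks(f['color'])['orange'];r=W[...,:2]-noz-.135*gy;k=o&(np.abs(r@gy)<.03)&(np.abs(r@gx)<.06);print('trigger',np.median((r@gx)[k]) if k.any() else None)
        m=big((W[...,2]>.117)&(W[...,2]<.132)&(np.abs(W[...,:2]-noz).max(-1)<.03));zz=.124
    else:
        m=masks(f['color'])['red']&(W[...,2]>.061)&(W[...,2]<.072);m=big(m);zz=.066
    v,u=np.nonzero(m);ct=max(cv2.findContours(m.astype(np.uint8),0,1)[0],key=cv2.contourArea)
    (cu,cv_),rad=cv2.minEnclosingCircle(ct);print(len(u),(u.mean(),v.mean()),(cu,cv_,rad),np.median(W[m],0),ray(f,f['T'],(u.mean(),v.mean()),zz),ray(f,f['T'],(cu,cv_),zz))
pickle.dump(out,open('w2.pkl','wb'))
cv2.imwrite('pics/w2.png',np.hstack([cv2.resize(out[n]['color'],(400,300)) for n in out]))
E
```

```text
noz 11.5583 [0.44264696 0.10813646 0.23939882]
trigger -0.03433732786448587
260 (np.float64(326.0923076923077), np.float64(249.95384615384614)) (326.1428527832031, 249.82142639160156, 9.218609809875488) [0.43768491 0.08925857 0.12240891] [0.43774614 0.08965071 0.124     ] [0.43781828 0.08975116 0.124     ]
cap 12.6667 [ 0.50820516 -0.0536606   0.19044813]
565 (np.float64(327.06548672566373), np.float64(249.18230088495577)) (327.0, 248.4736785888672, 14.105459213256836) [ 0.50374625 -0.07445417  0.06573048] [ 0.50381745 -0.07443335  0.066     ] [ 0.50393483 -0.07380097  0.066     ]
```

View pics/w2.png

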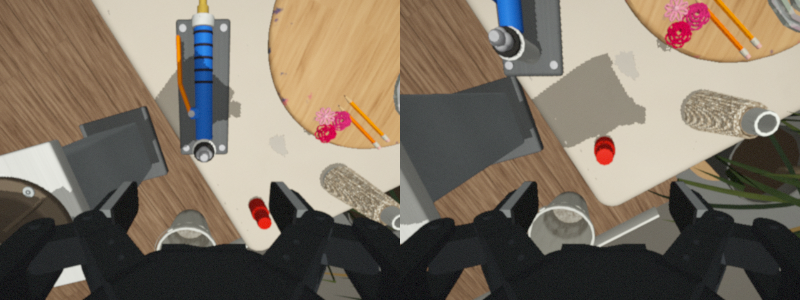

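The left half shows the nozzle tip at ≈(326,250) full-res and the trigger sprung back clear of the grip. The right half shows the cap top at ≈(327,249). Next: grasp the cap by its knob.

```bash
python3 - <<'E'
from rig import manip,jaws,planner,monitor,eyes
from h import *; from cfg import *
cap=np.array([.5038,-.0744]);q=quat(yaw)
manip.line_to([*cap,.10],max_speed=.2)
print(manip.line_to([*cap,.022],max_speed=.1,force_limit=6))
s=monitor.observe();print(s['time_s'],s['eef_pos'],s['finger_gap'])
jaws.gripper_to(.015,80)
s=monitor.observe();print(s['time_s'],s['eef_pos'],s['finger_gap'],s['finger_force'],s['ft_force'])
manip.line_to([*cap,.13],max_speed=.2)
p=np.array([.4377,.0894])
manip.line_to([*p,.13],max_speed=.2);manip.sleep(.4)
s=monitor.observe();print(s['time_s'],s['eef_pos'],s['finger_gap'],s['finger_force'],s['ft_force'])
ims=[]
import pickle;D={}
for n,(a,b) in{'scene':(360,170),'side':(345,150)}.items():
    f=eyes.grab_frame(n);D[n]=f;ims.append(cv2.resize(f['color'][b:b+120,a:a+120],(400,400),interpolation=cv2.INTER_CUBIC))
    W=cloud(f,f['pose']);m=masks(f['color'])['red']&(np.abs(W[...,:2]-p).max(-1)<.06);k=W[m];print(n,np.round(np.percentile(k,[2,50,98],axis=0),4).tolist())
pickle.dump(D,open('f3.pkl','wb'));cv2.imwrite('pics/f3.png',np.hstack(ims))
E
```

```text
False
14.2583 [ 0.50433151 -0.0742687   0.02255409] 0.08492464805637435
14.8667 [ 0.50402128 -0.07448147  0.02252909] 0.021953016908640422 78.19141850026654 [-2.00632309 -0.86509592  6.19019735]
16.9917 [0.43712347 0.08848336 0.12961413] 0.02203996097903258 81.29102948567379 [-0.195586   -5.92476866  7.24236591]
scene [[0.4144, 0.0567, 0.112], [0.4209, 0.0743, 0.1345], [0.4392, 0.0878, 0.162]]
side [[0.4165, 0.0681, 0.113], [0.4305, 0.0831, 0.1391], [0.4467, 0.0982, 0.1747]]
```

View pics/f3.png

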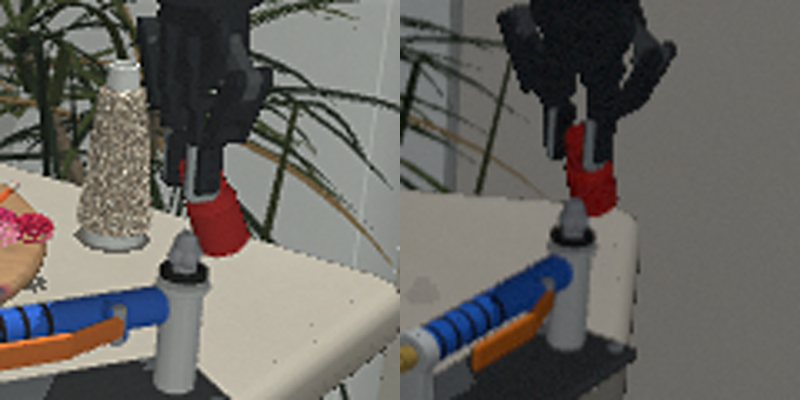

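The cap is tilted in the grip. My transfer height put its bottom (0.108) below the nozzle tip (0.124), so it bumped the nozzle. I'll lift, set it back flat on the table to square it up, release, and measure again.

```bash
python3 - <<'E'
from rig import manip,jaws,planner,monitor,eyes
from h import *; from cfg import *
cap=np.array([.5038,-.0744]);q=quat(yaw)
s=monitor.observe();manip.line_to([*s['eef_pos'][:2],.19],max_speed=.2)
manip.reach([*cap,.10],q)
print(manip.line_to([*cap,.023],max_speed=.06,force_limit=15))
s=monitor.observe();print(s['time_s'],s['eef_pos'],s['ft_force'])
manip.line_to([*cap,.023],max_speed=.06,force_limit=15)
jaws.gripper_to(.035);manip.sleep(.2);jaws.gripper_to(.085)
s=monitor.observe();print(s['time_s'],s['eef_pos'],s['ft_force'])
manip.line_to([*cap,.12],max_speed=.25)
manip.reach([*(cap+.02*gy),.19],q);manip.sleep(.3)
s=monitor.observe();f=eyes.grab_frame('wrist');T=tool(s)@f['tool_from_camera'];W=cloud(f,T)
r=masks(f['color'])['red']&(np.abs(W[...,:2]-cap).max(-1)<.06)
m=big(r&(W[...,2]>.061)&(W[...,2]<.075));v,u=np.nonzero(m)
print(s['time_s'],len(u),(u.mean(),v.mean()),np.median(W[m],0),np.percentile(W[m][:,2],[2,98]),ray(f,T,(u.mean(),v.mean()),.066))
cv2.imwrite('pics/w4.png',cv2.resize(f['color'][180:300,250:410],(640,480),interpolation=cv2.INTER_CUBIC))
E
```

```text
False
19.7833 [ 0.50383386 -0.07434877  0.02328031] [-1.02163591 -0.38168856  2.80018478]
21.0667 [ 0.50381201 -0.07439128  0.02301517] [-0.29378391 -0.25867901  0.22663113]
22.3 549 (np.float64(329.4954462659381), np.float64(274.3023679417122)) [ 0.49948406 -0.09845059  0.06576176] [0.06209684 0.06719697] [ 0.49959671 -0.09846498  0.066     ]
```

View pics/w4.png

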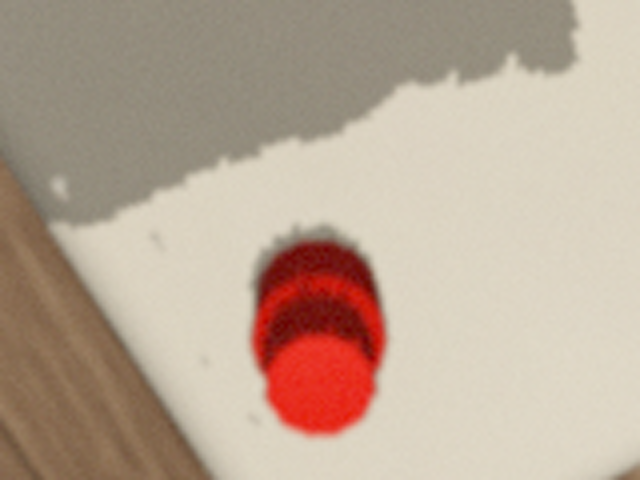

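Cap is upright again, knob top at ≈(329,274), now at (0.4996, −0.0985). Regrasping, this time transferring high.

```bash
python3 - <<'E'
from rig import manip,jaws,planner,monitor,eyes
from h import *; from cfg import *
import pickle
cap=np.array([.4996,-.0988]);q=quat(yaw)
manip.line_to([*cap,.10],max_speed=.2)
print(manip.line_to([*cap,.022],max_speed=.1,force_limit=6));manip.sleep(.2)
s=monitor.observe();print(s['time_s'],s['eef_pos'])
jaws.gripper_to(.015,90)
s=monitor.observe();print(s['time_s'],s['eef_pos'],s['finger_gap'],s['finger_force'],s['ft_force'])
manip.line_to([*cap,.19],max_speed=.2)
p=np.array([.4377,.0894])
manip.line_to([*p,.19],attitude=q,max_speed=.2);manip.line_to([*p,.165],max_speed=.1);manip.sleep(.4)
s=monitor.observe();print(s['time_s'],s['eef_pos'],s['finger_gap'],s['finger_force'],s['ft_force'])
ims=[];D={}
for n,(a,b) in{'scene':(360,160),'side':(345,140)}.items():
    f=eyes.grab_frame(n);D[n]=f;ims.append(cv2.resize(f['color'][b:b+120,a:a+120],(400,400),interpolation=cv2.INTER_CUBIC))
    W=cloud(f,f['pose']);m=masks(f['color'])['red']&(np.abs(W[...,:2]-p).max(-1)<.06)
    T=f['pose'];
    # skirt mid column by row vs nozzle: rays at depth planes
    for z0,w in((.15,'skirt'),(.160,'skirt2'),(.17,'skirt3')):
        k=m&(np.abs(W[...,2]-z0)<.004);v,u=np.nonzero(k)
        ex=[(np.nonzero(k[r])[0][[0,-1]].mean(),r) for r in np.unique(v)];uu=np.mean(ex,0);print(n,w,uu)
    gray=f['color'].max(-1).astype(int)-f['color'].min(-1)<40
    k=gray&(np.abs(W[...,:2]-p).max(-1)<.03)&(W[...,2]<.127)
    for z0 in(.12,.114,.07,.06):
        kk=k&(np.abs(W[...,2]-z0)<.004);v,u=np.nonzero(kk)
        if len(u):print(n,'noz',z0,np.mean([(np.nonzero(kk[r])[0][[0,-1]].mean(),r) for r in np.unique(v)],0))
pickle.dump(D,open('f5.pkl','wb'));cv2.imwrite('pics/f5.png',np.hstack(ims))
E
```

```text
False
24.1333 [ 0.50003739 -0.0988964   0.02257095]
24.7417 [ 0.49969683 -0.09881678  0.02238185] 0.021928017999064867 88.06326976977289 [-2.04863421 -0.66737642  6.07927026]
27.675 [0.43786112 0.08945045 0.16527899] 0.02205718741186277 88.19820367265493 [-0.09316941  0.71746698 -0.82710086]
scene skirt [415.25 230.5 ]
scene skirt2 [415.57142857 226.        ]
scene skirt3 [415.5 221.5]
scene noz 0.12 [416. 242.]
scene noz 0.114 [415.75 245.5 ]
scene noz 0.07 [415.9 264. ]
scene noz 0.06 [413.5 269. ]
side skirt [396.66666667 201.33333333]
side skirt2 [397.25 197.5 ]
side skirt3 [398.08333333 193.5       ]
side noz 0.12 [397.33333333 211.5       ]
side noz 0.114 [396.4 215. ]
side noz 0.07 [398.3 233. ]
side noz 0.06 [396.8 237. ]
```

View pics/f5.png

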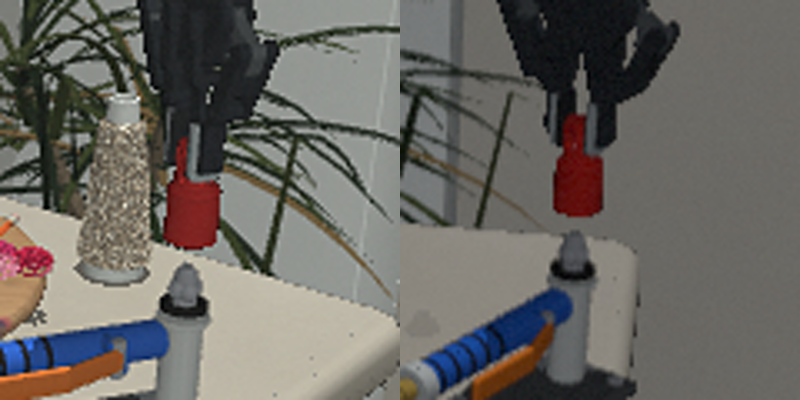

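Cap is upright and level above the nozzle, aligned within about 1 mm in both views (scene: cap ≈192 vs nozzle ≈188 in the crop; side: ≈578 vs ≈574, as expected from perspective). Lowering onto the balls with a guard.

```bash
python3 - <<'E'
from rig import manip,jaws,planner,monitor,eyes
import numpy as np
p=[.4377,.0894]
def S(t):
    s=monitor.observe();print(t,round(s['time_s'],2),np.round(s['eef_pos'],4),np.round(s['ft_force'],2),np.round(s['torque'],2),round(s['finger_gap'],4))
S('a')
print(manip.line_to([*p,.139],max_speed=.04,force_limit=5));S('over tip')
E
```

```text
a 27.77 [0.4378 0.0894 0.1651] [-0.66  0.62 -1.14] [-0.02 -0.03 -0.05] 0.0218
False
over tip 28.57 [0.4378 0.0895 0.1391] [ 0.22 -0.1   0.15] [ 0.03 -0.05  0.01] 0.0216
```

```bash
python3 - <<'E'
from rig import manip,jaws,planner,monitor,eyes
import numpy as np
p=[.4377,.0894]
def S(t):
    s=monitor.observe();print(t,round(s['time_s'],2),np.round(s['eef_pos'],4),np.round(s['ft_force'],2),np.round(s['torque'],2),round(s['finger_gap'],4),round(s['finger_force'],1))
for z in(.135,.132,.129,.126,.122,.120,.118):
    r=manip.line_to([*p,z],max_speed=.03,force_limit=30);S((z,r))
    if r:break
E
```

```text
(0.135, False) 28.86 [0.4379 0.0896 0.1351] [0.58 0.33 1.59] [ 0.09  0.05 -0.02] 0.0224 88.5
(0.132, False) 29.11 [0.4378 0.0894 0.1319] [ 0.9   1.26 -0.34] [ 0.16 -0.16 -0.01] 0.0221 88.4
(0.129, False) 29.36 [0.4374 0.0893 0.1286] [ 1.67  0.87 -5.53] [ 0.19 -0.41  0.01] 0.0214 88.5
(0.126, False) 29.61 [0.4373 0.0892 0.1254] [ 2.37  1.06 -9.54] [ 0.28 -0.53 -0.02] 0.0218 88.6
(0.122, False) 29.89 [0.4378 0.0894 0.1222] [ 0.46  0.15 -0.16] [ 0.01 -0.11 -0.01] 0.0217 89.8
(0.12, False) 30.14 [0.4379 0.0895 0.1203] [-1.12  0.05  6.17] [-0.12  0.24 -0.  ] 0.0218 90.3
(0.118, False) 30.39 [0.438  0.0895 0.1186] [-2.33 -0.97 10.46] [-0.2   0.59 -0.05] 0.022 90.9
```

```bash
python3 - <<'E'
from rig import manip,jaws,planner,monitor,eyes,ticket
from h import *; from cfg import *
manip.sleep(.5)
s=monitor.observe();print(s['time_s'],s['eef_pos'],s['ft_force'],s['finger_force'])
f=eyes.grab_frame('scene');W=cloud(f,f['pose']);M=masks(f['color']);r=W[...,:2]-noz-.135*gy
k=M['orange']&(np.abs(r@gy)<.03)&(np.abs(r@gx)<.06);print('trigger',np.median((r@gx)[k]))
k=M['red']&(np.abs(W[...,:2]-noz).max(-1)<.05);print('cap z',np.percentile(W[k][:,2],[1,99]))
if s['ft_force'][2]>7 and s['finger_force']>20: print(ticket.close_job())
E
```

```text
30.8917 [0.43801867 0.08954757 0.11870311] [-1.66885997 -0.0478732  10.02739883] 90.89484424330294
trigger -0.03794320344024548
cap z [0.09886532 0.16318838]
the job is handed in; nothing more can be done
None
```

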